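# Walk the steel keg onto its parking ring

## Task

The steel keg with the bar handle is too heavy to lift and must not be dragged flat, so walk it on its bottom rim onto the ring printed in its spill tray, in two steps. Holding the bar, first tip it onto the rim at its left end and swing the raised right side forward to the ring's right index bar; then tip it onto that right rim and swing the raised left side forward to the left index bar. Leave it standing upright inside the ring with the bar in line with the index bars, never lifted clear of the tray, let go, and leave the small can, the jar and the bottle alone.

Things in the scene. Friction and masses are not known exactly. Their poses are not given: they have to be found in the camera images.
- keg_handle (a point): centre of the keg's level bar handle, on the keg's axis, 135 mm above its bottom. The bar is flat: 14 mm thick, 80 mm long, 24 mm high, on two posts at its ends (inner faces 32 mm from the centre), with 23 mm free below it down to the lid. Axes: y along the bar to the keg's left end, z up, x forward across the bar, away from the robot.
- keg_left (a point): point on the bottom edge of the steel keg (closed upright cylinder, 120 mm diameter, 100 mm high, about 0.85 kg, standing in the tray) under the left (+y) end of the bar, 60 mm from the keg's axis, at the height of the bottom; axes as the handle's.
- keg_right (a point): point on the keg's bottom edge under the right (-y) end of the bar, 60 mm from the keg's axis, at the height of the bottom; axes as the handle's.
- mark_left (a point): where keg_left belongs: left end of the 120 mm wide parking place, on the tray's floor. The place is printed as a flat black ring (125 mm inner diameter) with a short black index bar at its left and right ends. Axes: x forward, y from the right index bar to the left one, z up. At the start the keg's bar is parallel to this y within about 4 degrees.
- mark_right (a point): where keg_right belongs: right end of the parking place, 120 mm from mark_left; same axes. At the start it lies 110 to 130 mm from keg_left: turning the keg about 0.6 rad counter-clockwise (from above) on its left rim point brings keg_right here; turning it back clockwise on its right rim point then brings keg_left to mark_left.
- tray: fixed grey plastic spill tray, 250 x 230 mm, floor 4 mm thick (its upper side 4 mm above the worktop), lip 8 mm wide, 10 mm high; origin under its centre on the worktop, x forward, y left.
- small_can: bystander: plain steel can without handle, 70 mm diameter, 90 mm high, on the worktop left of the tray; origin at the centre of its underside.
- jar: bystander: square brown jar with a pale screw cap, 68 x 68 x 132 mm, on the worktop right of the tray; origin at the centre of its underside.
- white_bottle: bystander: white plastic bottle with a white cap, 60 mm diameter, 108 mm high, right of the tray; origin at the centre of its underside.
Things that resemble listed ones, but are neither listed nor needed, are in the scene too. What is shaped like the part that bears keg_handle but green or purple is not meant.

How it is judged:
By the outcome, as a careful person would: the job done as asked, in the order asked, and still so for the second after the job is handed in, with the robot touching nothing.
It also fails if it takes over 38 s, if anything falls off the work surface, if the arm or the gripper's body presses on something with over 40 N, if the wrist force passes 120 N, or if a joint passes its speed limit or range.

## Robot

A 6-joint arm with a two-finger parallel gripper is mounted at the origin on a cart in front of the work surface, level with it; the furniture and walls round the work are solid. World frame = base frame: x ahead of the robot, y to its left, z up, the work surface at z = 0. Lengths are in m, angles in rad, forces in N, time in s.
With the tool pointing down it reaches from about 0.35 to 0.95 m from the base axis. Payload 17.4 kg.
Tool frame: the origin (TCP) lies on the front face of the gripper's body, between the roots of the fingers; the fingertips stand 84 mm ahead of it and the grasp point (between the pads) lies manip.hold_point_z ahead of it (manip.hold_point_z is the distance from the TCP to the grasp point, in m); z points along the fingers, y is the line along which they close (so a half turn about z gives the same grasp; the last joint's range is limited). The gripper opens to 93 mm and grips with 3 to 60 N. Pads are 15 mm wide; open, the fingers measure 128 mm over their backs; the gripper's body (75 mm by 188 mm) begins 65 mm behind the grasp point.
Start: joints at [-0.038, 0.116, 1.442, -0, 1.584, -0.038], TCP at [0.675, -0, 0.303] pointing down, gripper open.
Joint ranges: [-2.83, 2.83], [-0.83, 2.19], [0.07, 2.5], [-1.14, 4.28], [0.01, 3], [-2.97, 2.97]. Speed limits (rad/s): [1.89, 1.89, 2.22, 3.14, 3.14, 3.14].

## Interface

Orientations are given as a unit quaternion [w, x, y, z].
In Python, from workcell import sensors, vision, job, manip gives the robot as it stands. The module is installed in compiled form; this text tells all that it offers.
- The arm moves only by the shell command python3 -m jog 'ROWS' [FORCE]. ROWS is JSON, a list of rows, each an object of numbers: "tx", "ty", "tz": the shift along the world's x, y, z in mm; "rx", "ry", "rz": the turn, a rotation vector about the world's x, y, z in rad; "jaw": the opening, from 0 (shut) to 1 (fully open). In form: [{"tx": .., "ty": .., "tz": .., "rx": .., "ry": .., "rz": .., "jaw": ..}, ...]. A call has 1 to 12 rows; each row shifts and turns the commanded pose from where the row before left it; what a row does not reach is not made up. A row lasts 1/12 s, in which the tool goes at most 41.7 mm and 7.16 degrees, less where a joint would pass 70% of its speed; a pose out of reach is approached as far as the arm can. A call is refused whole if a number of a shift passes 41.7 or a number of a turn 0.125, either way. A call with a gripper value outside its range is refused whole. The fingers move at their own pace and stop on an object; FORCE is the grip in N (left out, the last holds). Time passes only in rows, so rows that do not move let the fingers close. It gives the time, the measured TCP pose, the force, the opening and the grip force at its end, in the units of the state.
- sensors.read_state(): the state, without advancing time (a new reading comes with each control period).
- vision.camera(name): name is "scene" or "side" or "wrist"; returns a dict with "image" (384x512x3 uint8, red, green, blue), "intrinsics" (3x3 intrinsics, pixels), "R" (3x3) and "t" (3): a world point X has camera coordinates R X + t; the wrist camera has in their place "tool_from_camera" (4x4, takes a point from camera to tool coordinates, whose origin is the TCP and whose axes are the flange's). Camera axes: x right, y down, z forward; pixel columns grow to the right and rows downward; lengths in m; the calibration is good to about 2 mm. A picture is of the moment at which its call begins: read the wrist's pose just before it. There is no depth.
- job.close_job(): hands the job in; it is judged then, once.
The state is a dict: "clock": time; "joints": joint angles; "joint_velocities": joint speeds; "effort": joint torques, N m; "ee_pos": TCP position; "tcp_rot": TCP orientation; "force": force on the tool from outside, world axes, zero at the start; "wrist_torque": the same for the moment, N m; "opening": finger opening in m; "grasp_force": force on a finger pad.
Only numpy, scipy, OpenCV 4.12 (cv2) and the standard library are available. Lean on these libraries where they do the work, as an engineer would, in place of code of your own. Each camera call takes 0.05 s, during which the arm holds its last target. There are 200 camera calls.

## Working session

There is one attempt and no reset: what is moved stays moved. The work goes in short steps, Python scripts to look and compute and a shell command to move; the robot and the scene stay as the last step left them, time stands still between calls to the robot, and variables do not carry over. Pictures are saved under pics/ and viewed, at most 10 in all, crops included, and the job is handed in when it is done.

```bash
mkdir -p pics; python3 - <<'E'
from workcell import sensors, vision, job, manip
import cv2, numpy as np
s=sensors.read_state(); print(s['clock'],s['ee_pos'],s['tcp_rot'],manip.hold_point_z,s['opening'])
ims=[]
for n in ["scene","side","wrist"]:
    c=vision.camera(n); np.savez(f"pics/{n}0.npz",**c)
    ims.append(c["image"][:,:,::-1]); print(n,c["intrinsics"].round(1).tolist(),[c[k].round(3).tolist() for k in c if k in("R","t","tool_from_camera")])
cv2.imwrite("pics/a.png",ims[0]);cv2.imwrite("pics/b.png",ims[1]);cv2.imwrite("pics/c.png",ims[2])
E
```

```text
0.0 [6.74892267e-01 9.11535278e-06 3.02004093e-01] [-4.24191193e-04  7.07106544e-01  7.07106781e-01 -3.94084454e-04] 0.0653 0.0929985507224726
scene [[349.6, 0.0, 257.0], [0.0, 349.6, 191.4], [0.0, 0.0, 1.0]] [[[-0.761, -0.648, 0.025], [-0.284, 0.298, -0.911], [0.583, -0.701, -0.411]], [0.396, 0.237, 0.983]]
side [[387.5, 0.0, 259.7], [0.0, 387.5, 199.4], [0.0, 0.0, 1.0]] [[[0.885, 0.466, 0.012], [0.41, -0.767, -0.494], [-0.221, 0.442, -0.869]], [-0.471, -0.104, 1.43]]
wrist [[281.3, 0.0, 255.3], [0.0, 281.3, 189.6], [0.0, 0.0, 1.0]] [[[0.0, -0.966, -0.259, 0.07], [1.0, 0.0, 0.0, 0.0], [-0.0, -0.259, 0.966, -0.081], [0.0, 0.0, 0.0, 1.0]]]
```

View pics/a.png

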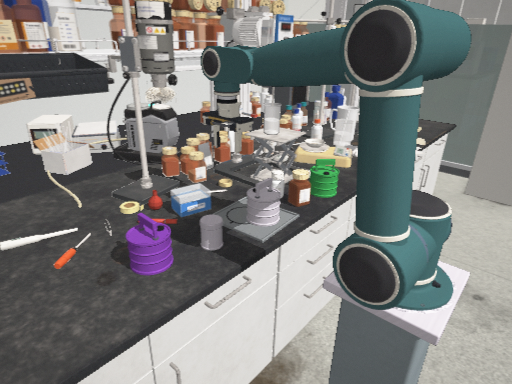

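View pics/b.png

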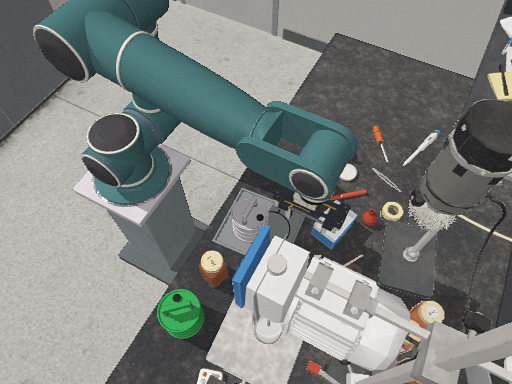

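View pics/c.png

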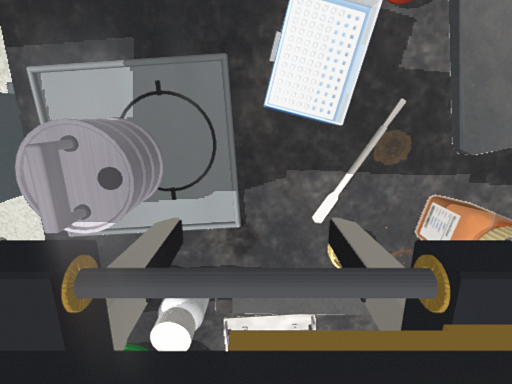

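The wrist view shows the keg at left, with its bar running about (30,145)-(55,230). The ring is centred near (168,140), with index bars at about (158,87) and (173,193). I'll crop in for accurate pixel positions.

```bash
python3 - <<'E'
import cv2,numpy as np
im=cv2.imread("pics/c.png"); c=im[50:240,10:250]
c=cv2.resize(c,None,fx=3.3,fy=3.1,interpolation=cv2.INTER_CUBIC)
for i in range(0,240,20): cv2.putText(c,str(10+i),(int(i*3.3),10),0,.35,(0,0,255)); cv2.line(c,(int(i*3.3),12),(int(i*3.3),18),(0,0,255))
for i in range(0,190,20): cv2.putText(c,str(50+i),(0,int(i*3.1)+4),0,.35,(0,0,255)); cv2.line(c,(22,int(i*3.1)),(28,int(i*3.1)),(0,0,255))
cv2.imwrite("pics/d.png",c)
E
```

```text
(no output)
```

View pics/d.png

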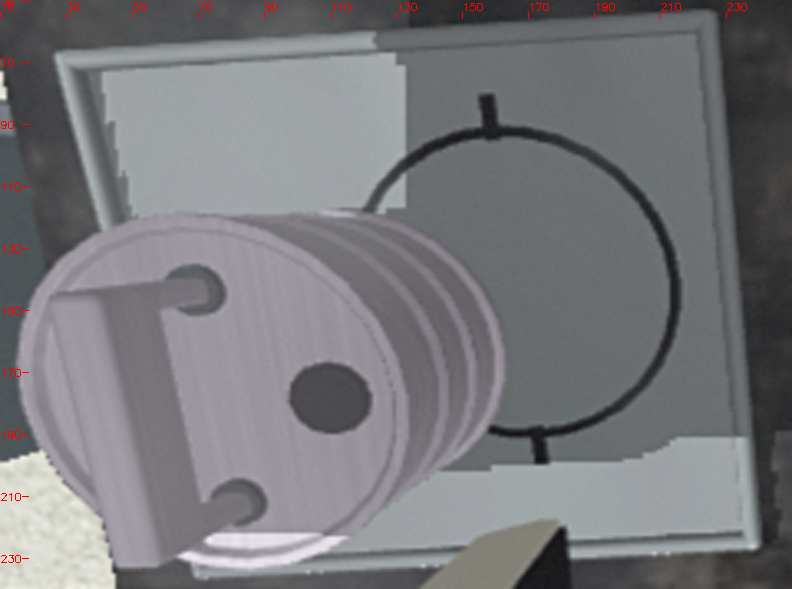

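```bash
cat > h.py <<'E'
import numpy as np
from scipy.spatial.transform import Rotation as R
def ray(uv,z,c,pos,q):
    K=c["intrinsics"];T=c["tool_from_camera"]
    Rw=R.from_quat([*q[1:],q[0]]).as_matrix()
    o=pos+Rw@T[:3,3]; d=Rw@T[:3,:3]@np.linalg.inv(K)@[uv[0],uv[1],1]
    return (o+d*(z-o[2])/d[2])
E
python3 - <<'E'
from h import *
c=np.load("pics/wrist0.npz"); pos=np.array([.67489,0,.302]); q=[-4.24e-4,.7071065,.7071068,-3.94e-4]
f=lambda cx,cy,z: ray((10+cx/3.3,50+cy/3.1),z,c,pos,q)[:2]*1000
for n,p in dict(b1=(52,295),b2=(103,293),b3=(115,565),b4=(158,565)).items(): print(n,f(*p,.151).round(1))
for n,p in dict(l_out=(488,95),l_in=(490,130),r_in=(539,432),r_out=(542,463),ringR=(677,290)).items(): print(n,f(*p,.004).round(1))
B=[f(*p,.151) for p in [(52,295),(103,293),(115,565),(158,565)]]
h=sum(B)/4; d=(B[0]+B[1]-B[2]-B[3])/2; print("handle",h,"len",np.linalg.norm(d),"yaw",np.arctan2(-d[0],d[1]))
L=f(488,95,.004);Rr=f(542,463,.004);m=(L+Rr)/2;e=L-Rr;yaw=np.arctan2(-e[0],e[1]);print("mark",m,np.linalg.norm(e),yaw)
d/=np.linalg.norm(d);e/=np.linalg.norm(e)
kl=h+60*d;mr=m-60*e;print(kl,mr,np.linalg.norm(kl-mr))
E
```

```text
b1 [487.   45.8]
b2 [499.8  46.3]
b3 [487.8 -31.2]
b4 [499.4 -31.2]
l_out [551.8 111.3]
l_in [551.4  97.8]
r_in [560.7 -30.9]
r_out [560.9 -45.4]
ringR [621.3  32.5]
handle [493.47771218   7.40822981] len 77.25916473598181 yaw 0.0023361901727133004
mark [556.36080845  32.92434341] 157.00135504624552 0.05761408293975756
[493.3375409   67.40806607] [559.81574131 -26.97610265] 115.44575538355309
```

```bash
python3 -m jog '[{"tx":-36,"ty":1},{"tx":-36,"ty":1},{"tx":-36,"ty":2},{"tx":-36,"ty":2},{"tx":-36,"ty":1},{},{}]' 60; python3 - <<'E'
from workcell import sensors, vision
import cv2,numpy as np
s=sensors.read_state(); c=vision.camera("wrist"); np.savez("pics/w1.npz",pos=s["ee_pos"],q=s["tcp_rot"],**c)
im=c["image"][:,:,::-1]
c=cv2.resize(im[0:300,100:500],None,fx=2,fy=2,interpolation=cv2.INTER_CUBIC)
cv2.imwrite("pics/e.png",c)
E
```

```text
invalid input
```

View pics/e.png

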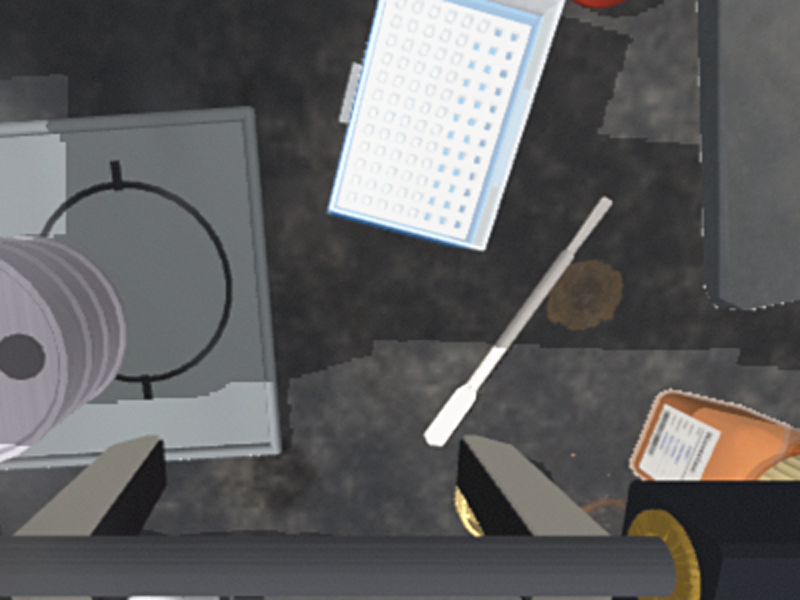

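The call was refused, probably because of the empty rows, so the arm hasn't moved. I'll send it again with complete rows.

```bash
python3 -m jog '[{"tx":-36,"ty":1},{"tx":-36,"ty":1},{"tx":-36,"ty":2},{"tx":-36,"ty":2},{"tx":-36,"ty":1},{"tx":0},{"tx":0}]' 60 && cat > look.py <<'E'
import sys
from workcell import sensors, vision
import cv2,numpy as np
s=sensors.read_state(); c=vision.camera("wrist"); np.savez("pics/w%s.npz"%sys.argv[1],pos=s["ee_pos"],q=s["tcp_rot"],**c)
im=c["image"][:,:,::-1]
c=cv2.resize(im[0:300,100:500],None,fx=2,fy=2,interpolation=cv2.INTER_CUBIC)
cv2.imwrite("pics/w%s.png"%sys.argv[1],c)
E
python3 look.py 1
```

```text
invalid input
```

```bash
cat > look.py <<'E'
import sys
from workcell import sensors, vision
import cv2,numpy as np
s=sensors.read_state(); c=vision.camera("wrist"); np.savez("pics/w%s.npz"%sys.argv[1],pos=s["ee_pos"],q=s["tcp_rot"],**c)
im=c["image"][:,:,::-1]
c=cv2.resize(im[0:300,100:500],None,fx=2,fy=2,interpolation=cv2.INTER_CUBIC)
cv2.imwrite("pics/w%s.png"%sys.argv[1],c)
print(s["clock"],s["ee_pos"])
E
python3 -m jog '[{"tx":-36,"ty":1,"tz":0,"rx":0,"ry":0,"rz":0,"jaw":1},{"tx":-36,"ty":1,"tz":0,"rx":0,"ry":0,"rz":0,"jaw":1},{"tx":-36,"ty":2,"tz":0,"rx":0,"ry":0,"rz":0,"jaw":1},{"tx":-36,"ty":2,"tz":0,"rx":0,"ry":0,"rz":0,"jaw":1},{"tx":-36,"ty":1,"tz":0,"rx":0,"ry":0,"rz":0,"jaw":1},{"tx":0,"ty":0,"tz":0,"rx":0,"ry":0,"rz":0,"jaw":1}]' 60 && python3 look.py 1
```

```text
clock: 0.7
ee_pos: [0.4908, 0.0072, 0.3035]
tcp_rot: [0.0, 0.707, 0.707, 0.0]
force: [-1.0, -0.5, 0.3]
opening: 0.0928
grasp_force: 0.0
0.7 [0.49079204 0.00723646 0.30351268]
```

View pics/w1.png

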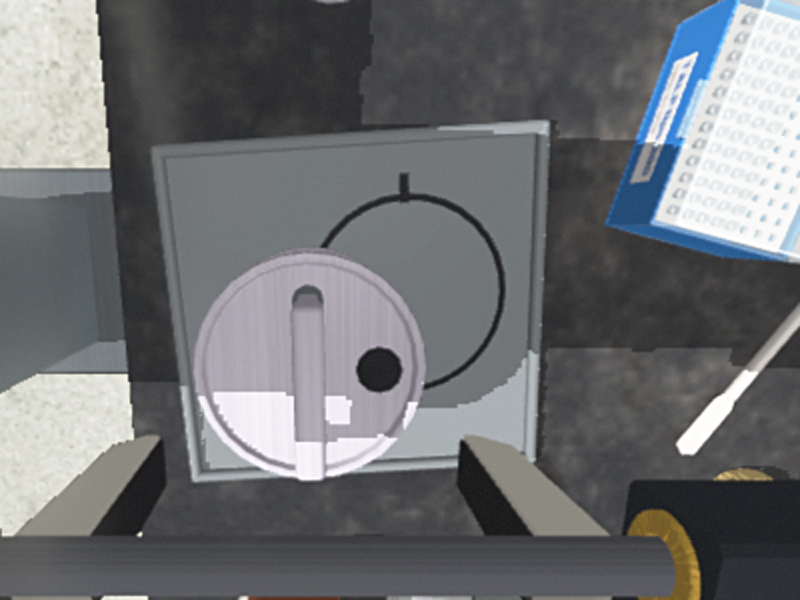

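The bar's top face spans about (308,303) to (311,478) in the crop. The left index bar is at (404,175-200), and the fingers straddle the keg.

```bash
python3 - <<'E'
from h import *
c=np.load("pics/w1.npz"); pos=c["pos"];q=c["q"]
f=lambda cx,cy,z: ray((100+cx/2,cy/2),z,c,pos,q)[:2]*1000
B=[f(*p,.151) for p in [(293,303),(324,303),(296,478),(326,478)]]
print(np.round(B,1))
h=sum(B)/4; d=(B[0]+B[1]-B[2]-B[3])/2; print("handle",h,np.linalg.norm(d),np.arctan2(-d[0],d[1]))
for n,p in dict(l_out=(404.5,174),ringL=(404,198),ringR=(501,290)).items(): print(n,f(*p,.004).round(1))
# lid circle z=.104
for p in [(195,365),(425,370),(310,250),(310,477)]: print(p,f(*p,.104).round(1))
E
```

```text
[[484.   47.7]
 [496.9  47.7]
 [484.8 -31.1]
 [498.3 -31.1]]
handle [490.9845755    8.28073847] 78.80414315428091 0.013832379478516661
l_out [551.4 111.1]
ringL [551.7  96.5]
ringR [619.5  37.7]
(195, 365) [432.2   9.9]
(425, 370) [550.2   7.3]
(310, 250) [491.1  67.4]
(310, 477) [491.1 -52.4]
```

```bash
python3 -m jog '[{"tx":0,"ty":0,"tz":-10,"rx":0,"ry":0,"rz":0.012,"jaw":1},{"tx":0,"ty":0,"tz":-30,"rx":0,"ry":0,"rz":0,"jaw":1},{"tx":0,"ty":0,"tz":-30,"rx":0,"ry":0,"rz":0,"jaw":1},{"tx":0,"ty":0,"tz":-14,"rx":0,"ry":0,"rz":0,"jaw":1},{"tx":0,"ty":0,"tz":0,"rx":0,"ry":0,"rz":0,"jaw":1},{"tx":0,"ty":0,"tz":0,"rx":0,"ry":0,"rz":0,"jaw":1}]' 60; python3 -c "
from workcell import sensors; s=sensors.read_state(); print(s['ee_pos'],s['tcp_rot'],s['force'])"
```

```text
clock: 1.25
ee_pos: [0.4954, 0.007, 0.2185]
tcp_rot: [-0.001, 0.703, 0.711, -0.001]
force: [0.0, -0.3, -0.1]
opening: 0.0931
grasp_force: 0.0
[0.4954294  0.00696084 0.21847369] [-6.14578519e-04  7.02760347e-01  7.11426171e-01 -5.64997738e-04] [ 0.04260356 -0.27861655 -0.10965845]
```

```bash
python3 look.py 2
```

```text
1.25 [0.4954294  0.00696084 0.21847369]
```

View pics/w2.png

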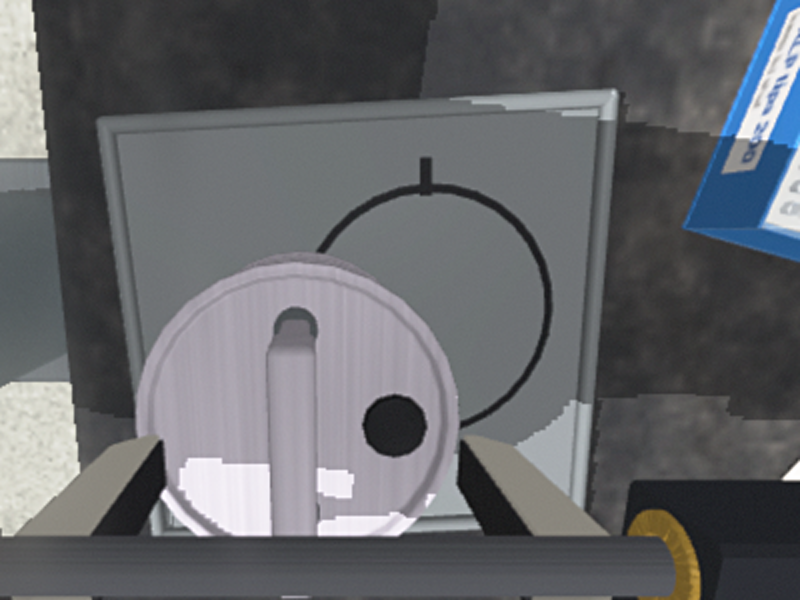

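The bar's top face spans columns 268-316 at row 352 and 272-316 at row 535. The lid spans columns 137-459, and the left index bar is at (426,157).

```bash
python3 - <<'E'
from h import *
c=np.load("pics/w2.npz"); pos=c["pos"];q=c["q"]
f=lambda cx,cy,z: ray((100+cx/2,cy/2),z,c,pos,q)[:2]*1000
for p in [(268,352),(316,352),(272,535),(317,535)]: print(p,f(*p,.151).round(1))
for p in [(137,418),(459,418),(298,262)]: print(p,f(*p,.104).round(1))
for p in [(426,156),(426,187),(549.5,302),]: print(p,f(*p,.004).round(1))
E
```

```text
(268, 352) [483.7  44.9]
(316, 352) [496.6  45.1]
(272, 535) [484.5 -10.2]
(317, 535) [497.7 -10.1]
(137, 418) [431.9   9.4]
(459, 418) [549.9  10.9]
(298, 262) [490.5  66.2]
(426, 156) [550.8 112.4]
(426, 187) [551.8  97.9]
(549.5, 302) [620.2  41.6]
```

```bash
python3 -m jog '[{"tx":-4.5,"ty":0,"tz":0,"rx":0,"ry":0,"rz":0,"jaw":1},{"tx":0,"ty":0,"tz":-14,"rx":0,"ry":0,"rz":0,"jaw":1},{"tx":0,"ty":0,"tz":0,"rx":0,"ry":0,"rz":0,"jaw":0.3},{"tx":0,"ty":0,"tz":0,"rx":0,"ry":0,"rz":0,"jaw":0.3},{"tx":0,"ty":0,"tz":0,"rx":0,"ry":0,"rz":0,"jaw":0.3},{"tx":0,"ty":0,"tz":0,"rx":0,"ry":0,"rz":0,"jaw":0.3},{"tx":0,"ty":0,"tz":0,"rx":0,"ry":0,"rz":0,"jaw":0},{"tx":0,"ty":0,"tz":0,"rx":0,"ry":0,"rz":0,"jaw":0},{"tx":0,"ty":0,"tz":0,"rx":0,"ry":0,"rz":0,"jaw":0}]' 60; python3 -m jog '[{"tx":0,"ty":0,"tz":0,"rx":0,"ry":0,"rz":0,"jaw":0},{"tx":0,"ty":0,"tz":0,"rx":0,"ry":0,"rz":0,"jaw":0},{"tx":0,"ty":0,"tz":0,"rx":0,"ry":0,"rz":0,"jaw":0}]'
```

```text
clock: 2.05
ee_pos: [0.4906, 0.007, 0.2049]
tcp_rot: [0.0, 0.703, 0.711, 0.0]
force: [0.8, 0.9, 0.4]
opening: 0.051
grasp_force: 0.0
clock: 2.3
ee_pos: [0.4905, 0.007, 0.2048]
tcp_rot: [0.0, 0.703, 0.711, 0.0]
force: [-1.0, -0.4, -0.4]
opening: 0.0311
grasp_force: 0.0
```

```bash
python3 -m jog '[{"tx":0,"ty":0,"tz":0,"rx":0,"ry":0,"rz":0,"jaw":0},{"tx":0,"ty":0,"tz":0,"rx":0,"ry":0,"rz":0,"jaw":0},{"tx":0,"ty":0,"tz":0,"rx":0,"ry":0,"rz":0,"jaw":0},{"tx":0,"ty":0,"tz":0,"rx":0,"ry":0,"rz":0,"jaw":0},{"tx":0,"ty":0,"tz":0,"rx":0,"ry":0,"rz":0,"jaw":0}]'
cat > plan.py <<'E'
# plan.py side tx,ty(TCP mm) yaw tilt swing  : shifts of TCP for tilting about rim pivot, then swinging about vertical through it
import sys
from h import *
side,x,y,z,yaw,tilt,swing=[float(a) for a in sys.argv[1:8]]
n1,n2=int(sys.argv[8]),int(sys.argv[9])
p=np.array([x,y,z]); u=np.array([-np.sin(yaw),np.cos(yaw),0]); P=np.array([x,y,4])+60*side*u
ax=np.array([np.cos(yaw),np.sin(yaw),0])*(-side)   # tipping onto left = negative about forward axis
last=p
print("pivot",P.round(1),"other rim end",(np.array([x,y,4])-60*side*u).round(1))
def show(k,q,rv):
    global last
    print(k,(q-last).round(1),"rot",np.round(rv,4),"pos",q.round(1)); last=q
for i in range(1,n1+1): show("tip",P+R.from_rotvec(ax*tilt*i/n1).apply(p-P),ax*tilt/n1)
t=last
for i in range(1,n2+1): show("swing",P+R.from_rotvec([0,0,swing*i/n2]).apply(t-P),[0,0,swing/n2])
S=R.from_rotvec([0,0,swing]); a2=S.apply(ax); 
for i in range(n1-1,-1,-1): show("lower",P+S.apply(R.from_rotvec(ax*tilt*i/n1).apply(p-P)),-a2*tilt/n1)
E
python3 plan.py 1 491 7 204.5 0.012 0.22 0.62 4 10
```

```text
clock: 2.72
ee_pos: [0.4904, 0.007, 0.2046]
tcp_rot: [-0.0, 0.703, 0.711, -0.0]
force: [-1.7, -0.4, -0.1]
opening: 0.0134
grasp_force: 60.0
pivot [490.3  67.    4. ] other rim end [491.7 -53.    4. ]
tip [-0.1 11.1  3. ] rot [-0.055  -0.0007 -0.    ] pos [490.9  18.1 207.5]
tip [-0.1 11.3  2.4] rot [-0.055  -0.0007 -0.    ] pos [490.7  29.4 209.9]
tip [-0.1 11.4  1.8] rot [-0.055  -0.0007 -0.    ] pos [490.6  40.7 211.6]
tip [-0.1 11.5  1.1] rot [-0.055  -0.0007 -0.    ] pos [490.5  52.2 212.8]
swing [0.9 0.  0. ] rot [0.    0.    0.062] pos [491.4  52.2 212.8]
swing [0.9 0.1 0. ] rot [0.    0.    0.062] pos [492.3  52.3 212.8]
swing [ 0.9  0.2 -0. ] rot [0.    0.    0.062] pos [493.2  52.5 212.8]
swing [0.9 0.2 0. ] rot [0.    0.    0.062] pos [494.1  52.7 212.8]
swing [0.9 0.3 0. ] rot [0.    0.    0.062] pos [495.   53.  212.8]
swing [0.9 0.3 0. ] rot [0.    0.    0.062] pos [495.8  53.3 212.8]
swing [0.8 0.4 0. ] rot [0.    0.    0.062] pos [496.7  53.6 212.8]
swing [0.8 0.4 0. ] rot [0.    0.    0.062] pos [497.5  54.1 212.8]
swing [ 0.8  0.5 -0. ] rot [0.    0.    0.062] pos [498.3  54.5 212.8]
swing [0.8 0.5 0. ] rot [0.    0.    0.062] pos [499.   55.1 212.8]
lower [ 6.8 -9.2 -1.1] rot [ 0.0444  0.0325 -0.    ] pos [505.8  45.8 211.6]
lower [ 6.7 -9.2 -1.8] rot [ 0.0444  0.0325 -0.    ] pos [512.5  36.6 209.9]
lower [ 6.7 -9.1 -2.4] rot [ 0.0444  0.0325 -0.    ] pos [519.2  27.6 207.5]
lower [ 6.6 -9.  -3. ] rot [ 0.0444  0.0325 -0.    ] pos [525.7  18.6 204.5]
```

```bash
python3 -m jog '[{"tx":0,"ty":5.5,"tz":1.4,"rx":-0.0275,"ry":0,"rz":0,"jaw":0},{"tx":0,"ty":5.6,"tz":1.4,"rx":-0.0275,"ry":0,"rz":0,"jaw":0},{"tx":0,"ty":5.6,"tz":1.2,"rx":-0.0275,"ry":0,"rz":0,"jaw":0},{"tx":0,"ty":5.7,"tz":1.1,"rx":-0.0275,"ry":0,"rz":0,"jaw":0},{"tx":0,"ty":0,"tz":0,"rx":0,"ry":0,"rz":0,"jaw":0},{"tx":0,"ty":0,"tz":0,"rx":0,"ry":0,"rz":0,"jaw":0}]'
python3 -c "
from workcell import sensors; s=sensors.read_state(); print(s['ee_pos'],s['force'],s['wrist_torque'])"
```

```text
clock: 3.22
ee_pos: [0.4905, 0.0295, 0.2098]
tcp_rot: [0.039, 0.701, 0.711, -0.039]
force: [0.3, -2.5, -0.6]
opening: 0.0134
grasp_force: 60.0
[0.49054884 0.02950996 0.20983738] [ 0.27168369 -2.50636317 -0.60217735] [-0.31206423  0.03090723 -0.02355178]
```

```bash
python3 -m jog '[{"tx":0,"ty":5.7,"tz":0.9,"rx":-0.0275,"ry":0,"rz":0,"jaw":0},{"tx":0,"ty":5.7,"tz":0.8,"rx":-0.0275,"ry":0,"rz":0,"jaw":0},{"tx":0,"ty":5.7,"tz":0.6,"rx":-0.0275,"ry":0,"rz":0,"jaw":0},{"tx":0,"ty":5.7,"tz":0.4,"rx":-0.0275,"ry":0,"rz":0,"jaw":0},{"tx":0,"ty":0,"tz":0,"rx":0,"ry":0,"rz":0,"jaw":0},{"tx":0,"ty":0,"tz":0,"rx":0,"ry":0,"rz":0,"jaw":0}]'
python3 -c "
from workcell import sensors,vision; import cv2; s=sensors.read_state(); print(s['ee_pos'],s['force'],s['wrist_torque'])
cv2.imwrite('pics/s1.png',cv2.resize(vision.camera('scene')['image'][150:260,170:330,::-1],None,fx=4,fy=4))"
```

```text
clock: 3.72
ee_pos: [0.4906, 0.052, 0.2126]
tcp_rot: [0.077, 0.698, 0.707, -0.078]
force: [-0.4, -3.1, 0.7]
opening: 0.0135
grasp_force: 60.0
[0.49059315 0.05201991 0.21261238] [-0.3932596  -3.08333303  0.73439345] [-0.27657996  0.02351393 -0.01851926]
```

View pics/s1.png

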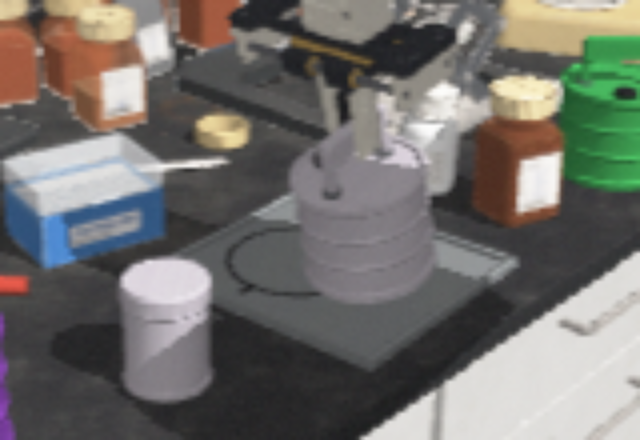

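The keg is tipped onto its left rim, with the right side raised. Next I'll swing it.

```bash
python3 -m jog '[{"tx":0.9,"ty":0,"tz":0,"rx":0,"ry":0,"rz":0.03,"jaw":0},{"tx":0.9,"ty":0.1,"tz":0,"rx":0,"ry":0,"rz":0.062,"jaw":0},{"tx":0.9,"ty":0.2,"tz":0,"rx":0,"ry":0,"rz":0.062,"jaw":0},{"tx":0.9,"ty":0.2,"tz":0,"rx":0,"ry":0,"rz":0.062,"jaw":0},{"tx":0.9,"ty":0.2,"tz":0,"rx":0,"ry":0,"rz":0.062,"jaw":0},{"tx":0.9,"ty":0.3,"tz":0,"rx":0,"ry":0,"rz":0.062,"jaw":0},{"tx":0.8,"ty":0.4,"tz":0,"rx":0,"ry":0,"rz":0.062,"jaw":0},{"tx":0.8,"ty":0.4,"tz":0,"rx":0,"ry":0,"rz":0.062,"jaw":0},{"tx":0.8,"ty":0.5,"tz":0,"rx":0,"ry":0,"rz":0.062,"jaw":0},{"tx":0.8,"ty":0.5,"tz":0,"rx":0,"ry":0,"rz":0.062,"jaw":0},{"tx":0,"ty":0.2,"tz":0,"rx":0,"ry":0,"rz":0.038,"jaw":0},{"tx":0,"ty":0,"tz":0,"rx":0,"ry":0,"rz":0,"jaw":0}]'
cat > st.py <<'E'
from workcell import sensors
from h import *
s=sensors.read_state(); q=s['tcp_rot']; M=R.from_quat([*q[1:],q[0]]).as_matrix()
print(s['clock'],(s['ee_pos']*1000).round(1),'F',s['force'].round(1),'T',s['wrist_torque'].round(2))
x=M[:,0]; print('bar dir yaw',np.arctan2(-x[0],x[1]).round(3),'tilt',np.arcsin(x[2]).round(3),'joints',np.round(s['joints'],2))
E
python3 st.py
```

```text
clock: 4.77
ee_pos: [0.4991, 0.0548, 0.2125]
tcp_rot: [0.097, 0.447, 0.888, -0.05]
force: [0.4, 0.2, -1.4]
opening: 0.0136
grasp_force: 60.0
4.7667 [499.1  54.8 212.5] F [ 0.4  0.2 -1.4] T [ 0.61 -0.1  -0.02]
bar dir yaw 0.639 tilt -0.219 joints [ 0.14 -0.28  1.97 -0.2   1.35 -0.46]
```

```bash
python3 -m jog '[{"tx":3.4,"ty":-4.6,"tz":-0.4,"rx":0.0221,"ry":0.0164,"rz":0,"jaw":0},{"tx":3.4,"ty":-4.6,"tz":-0.6,"rx":0.0221,"ry":0.0164,"rz":0,"jaw":0},{"tx":3.4,"ty":-4.6,"tz":-0.8,"rx":0.0221,"ry":0.0164,"rz":0,"jaw":0},{"tx":3.4,"ty":-4.6,"tz":-0.9,"rx":0.0221,"ry":0.0164,"rz":0,"jaw":0},{"tx":3.4,"ty":-4.5,"tz":-1.1,"rx":0.0221,"ry":0.0164,"rz":0,"jaw":0},{"tx":3.4,"ty":-4.5,"tz":-1.3,"rx":0.0221,"ry":0.0164,"rz":0,"jaw":0},{"tx":3.3,"ty":-4.5,"tz":-1.5,"rx":0.0221,"ry":0.0164,"rz":0,"jaw":0},{"tx":3.3,"ty":-4.5,"tz":-1.5,"rx":0.0221,"ry":0.0164,"rz":0,"jaw":0},{"tx":0,"ty":0,"tz":0,"rx":0,"ry":0,"rz":0,"jaw":0},{"tx":0,"ty":0,"tz":0,"rx":0,"ry":0,"rz":0,"jaw":0},{"tx":0,"ty":0,"tz":0,"rx":0,"ry":0,"rz":0,"jaw":0}]'; python3 st.py; python3 look.py 3
```

```text
clock: 5.68
ee_pos: [0.5263, 0.0184, 0.2047]
tcp_rot: [-0.0, 0.45, 0.893, -0.001]
force: [-0.9, -3.4, 3.1]
opening: 0.0135
grasp_force: 60.0
5.6833 [526.3  18.4 204.7] F [-0.9 -3.4  3.1] T [-0.45  0.05  0.04]
bar dir yaw 0.638 tilt -0.0 joints [-0.01 -0.17  1.88 -0.    1.43 -0.65]
5.6833 [0.526258   0.01837275 0.20469468]
```

View pics/w3.png

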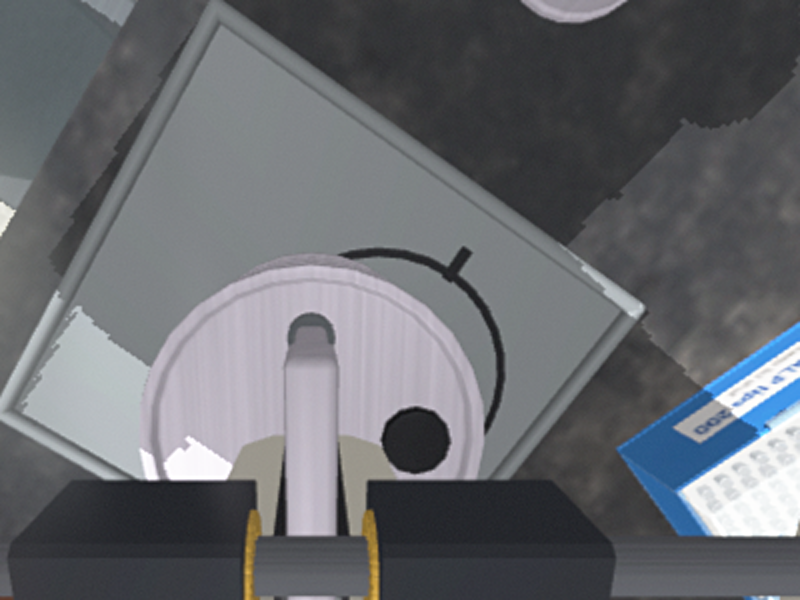

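The keg has swung. The left index bar now runs (466,248)-(452,275) and the lid spans columns 142-484.

```bash
python3 - <<'E'
from h import *
c=np.load("pics/w3.npz"); pos=c["pos"];q=c["q"]
f=lambda cx,cy,z: ray((100+cx/2,cy/2),z,c,pos,q)[:2]*1000
u=np.array([-np.sin(.638),np.cos(.638)])
for p in [(466,247),(453,271)]: print(p,f(*p,.004).round(1))
a,b,t=f(142,425,.104),f(485,425,.104),f(312,265,.104); print(a,b,np.linalg.norm(a-b),(a+b)/2,"top->ctr",t-60*u)
print("bar far end mid ctr",f(311,360,.151)-40*u, f(311,470,.151))
E
```

```text
(466, 247) [549.6 112.3]
(453, 271) [551.9  99.7]
[476.09881173 -12.11002569] [570.16378068  57.77866984] 117.18638208379966 [523.1312962   22.83432208] top->ctr [526.49549253  17.454325  ]
bar far end mid ctr [526.30208531  17.34163716] [519.88895358  26.00364726]
```

```bash
python3 -m jog '[{"tx":0,"ty":0,"tz":0,"rx":0,"ry":0,"rz":0,"jaw":0.3},{"tx":0,"ty":0,"tz":0,"rx":0,"ry":0,"rz":0,"jaw":0.3},{"tx":0,"ty":0,"tz":0,"rx":0,"ry":0,"rz":0,"jaw":0.3},{"tx":0,"ty":0,"tz":0,"rx":0,"ry":0,"rz":0,"jaw":0.3},{"tx":0,"ty":0,"tz":0,"rx":0,"ry":0,"rz":0,"jaw":0.3}]'; python3 st.py; python3 look.py 4
```

```text
clock: 6.15
ee_pos: [0.5261, 0.0189, 0.2044]
tcp_rot: [-0.001, 0.449, 0.893, -0.001]
force: [-0.1, -0.2, -0.4]
opening: 0.0276
grasp_force: 0.0
6.15 [526.1  18.9 204.4] F [-0.1 -0.2 -0.4] T [-0.02 -0.06 -0.04]
bar dir yaw 0.639 tilt 0.0 joints [-0.01 -0.17  1.88 -0.    1.43 -0.65]
6.15 [0.52607384 0.01894876 0.20441075]
```

View pics/w4.png

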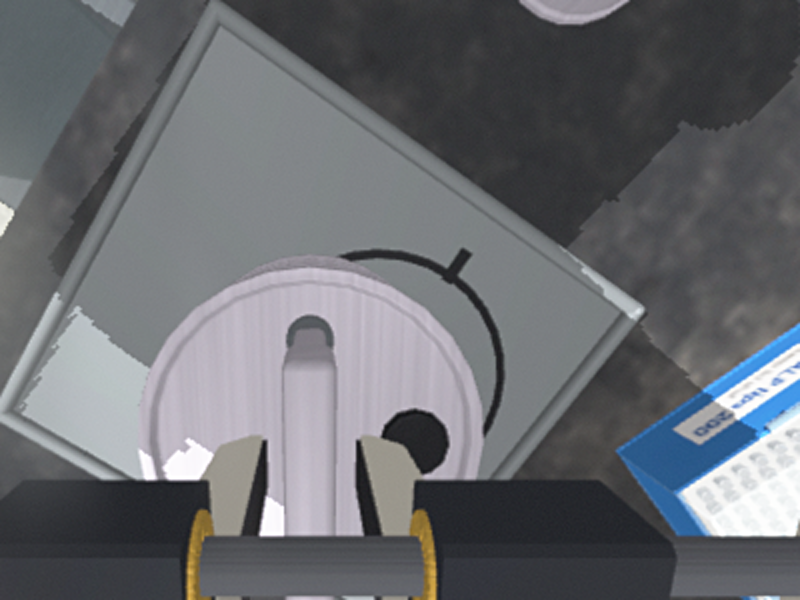

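The keg stands flat, released, at about (526.3,17.8), with the bar along column 310. I've now used all 10 picture views, so from here I'll only measure numerically. Next I'll fit the ring and the lid circle.

```bash
cat > ring.py <<'E'
from h import *
import sys
from scipy.optimize import least_squares
def fit(n,c0,verbose=1):
    c=np.load(f"pics/w{n}.npz"); im=c["image"].astype(int); pos=c["pos"];q=c["q"]
    v,u=np.nonzero(im.max(2)<62)
    P=np.array([ray((a,b),.004,c,pos,q)[:2]*1000 for a,b in zip(u,v)]); m=v<300; P=P[m]
    r=np.hypot(*(P-c0).T); ang=np.arctan2(P[:,1]-c0[1],P[:,0]-c0[0])
    ringp=P[(abs(r-64)<5)]
    s=least_squares(lambda p:np.hypot(ringp[:,0]-p[0],ringp[:,1]-p[1])-p[2],[*c0,64],loss="soft_l1")
    cc=s.x[:2]; d=P-cc; r=np.hypot(*d.T)
    ib=P[(r>68)&(r<80)&(abs(abs(d[:,1])-74)<6)&(abs(d[:,0])<14)]
    out=[]
    for sg in (1,-1):
        k=ib[(ib[:,1]-cc[1])*sg>0]
        if len(k)>3:
            e=k.mean(0)-cc; out.append((len(k),round(float(np.arctan2(-sg*e[0],sg*e[1])),3)))
    print(n,len(ringp),"centre,R",s.x.round(1),"rms",np.sqrt(np.mean(s.fun**2)).round(2),"index yaw",out)
if __name__=="__main__":
    for n in sys.argv[1:]: fit(n,np.array([555.8,33.2]))
E
cp pics/wrist0.npz /tmp/; python3 - <<'E'
import numpy as np
c=dict(np.load("pics/wrist0.npz")); np.savez("pics/w0.npz",pos=np.array([.67489,0,.302]),q=np.array([-4.24e-4,.7071065,.7071068,-3.94e-4]),**c)
E
python3 ring.py 0 2 3 4
```

```text
0 540 centre,R [555.4  33.3  64.5] rms 1.16 index yaw [(34, 0.062), (29, 0.064)]
2 1125 centre,R [555.2  33.5  64.4] rms 1.7 index yaw [(64, 0.063), (105, -0.097)]
3 767 centre,R [555.2  32.9  64.9] rms 1.9 index yaw [(58, 0.063), (18, -0.07)]
4 633 centre,R [555.   32.4  65.3] rms 1.66 index yaw [(62, 0.06)]
```

```bash
python3 -m jog '[{"tx":0,"ty":0,"tz":0,"rx":0,"ry":0,"rz":0,"jaw":0},{"tx":0,"ty":0,"tz":0,"rx":0,"ry":0,"rz":0,"jaw":0},{"tx":0,"ty":0,"tz":0,"rx":0,"ry":0,"rz":0,"jaw":0},{"tx":0,"ty":0,"tz":0,"rx":0,"ry":0,"rz":0,"jaw":0},{"tx":0,"ty":0,"tz":0,"rx":0,"ry":0,"rz":0,"jaw":0}]'; python3 st.py
python3 - <<'E'
from h import *
C0=np.array([526.3,17.8,4]); a=2.349; P=C0+60*np.array([np.cos(a-np.pi),np.sin(a-np.pi),0]); p=C0+[0,0,200.4]
sw=-.575; yaw=a-np.pi/2; ax=-np.array([np.cos(yaw),np.sin(yaw),0])*-1; t=.22
print("P",P); q=[P+R.from_rotvec(ax*t*i/8).apply(p-P) for i in range(9)]; print(np.diff(q,axis=0).round(1),ax*t/8)
D=np.array([-1.,-.5,0]); s=[P+D*i/10+R.from_rotvec([0,0,sw*i/10]).apply(q[8]-P) for i in range(11)]; print(np.diff(s,axis=0).round(1),sw/10)
S=R.from_rotvec([0,0,sw]); l=[P+D+S.apply(x-P) for x in q[::-1]]; print(np.diff(l,axis=0).round(1),-S.apply(ax)*t/8,l[0],l[-1])
E
```

```text
clock: 6.62
ee_pos: [0.526, 0.0187, 0.2044]
tcp_rot: [-0.001, 0.45, 0.893, -0.001]
force: [-2.2, -0.9, 0.2]
opening: 0.0135
grasp_force: 60.0
6.6167 [526.   18.7 204.4] F [-2.2 -0.9  0.2] T [-0.06  0.27  0.  ]
bar dir yaw 0.638 tilt 0.0 joints [-0.01 -0.17  1.88 -0.    1.43 -0.65]
P [568.42007513 -24.9305426    4.        ]
[[ 3.9 -3.9  1.6]
 [ 3.9 -4.   1.4]
 [ 3.9 -4.   1.3]
 [ 4.  -4.   1.1]
 [ 4.  -4.   1. ]
 [ 4.  -4.1  0.8]
 [ 4.  -4.1  0.6]
 [ 4.  -4.1  0.5]] [0.01958483 0.01930503 0.        ]
[[ 0.5  0.5  0. ]
 [ 0.6  0.5  0. ]
 [ 0.6  0.5 -0. ]
 [ 0.6  0.4  0. ]
 [ 0.6  0.4  0. ]
 [ 0.7  0.3  0. ]
 [ 0.7  0.3  0. ]
 [ 0.7  0.2  0. ]
 [ 0.7  0.2 -0. ]
 [ 0.7  0.1  0. ]] -0.057499999999999996
[[-1.2  5.6 -0.5]
 [-1.2  5.6 -0.6]
 [-1.1  5.6 -0.8]
 [-1.1  5.6 -1. ]
 [-1.1  5.5 -1.1]
 [-1.1  5.5 -1.3]
 [-1.1  5.5 -1.4]
 [-1.1  5.4 -1.6]] [-0.02693419 -0.00554972 -0.        ] [564.42915157 -10.91484542 212.66362623] [555.31158799  33.33496207 204.4       ]
```

```bash
python3 -m jog '[{"tx":3.9,"ty":-3.9,"tz":1.5,"rx":0.0196,"ry":0.0193,"rz":0,"jaw":0},{"tx":3.9,"ty":-4,"tz":1.4,"rx":0.0196,"ry":0.0193,"rz":0,"jaw":0},{"tx":3.9,"ty":-4,"tz":1.2,"rx":0.0196,"ry":0.0193,"rz":0,"jaw":0},{"tx":4,"ty":-4,"tz":1.1,"rx":0.0196,"ry":0.0193,"rz":0,"jaw":0},{"tx":4,"ty":-4,"tz":0.9,"rx":0.0196,"ry":0.0193,"rz":0,"jaw":0},{"tx":4,"ty":-4.1,"tz":0.8,"rx":0.0196,"ry":0.0193,"rz":0,"jaw":0},{"tx":4,"ty":-4.1,"tz":0.6,"rx":0.0196,"ry":0.0193,"rz":0,"jaw":0},{"tx":4,"ty":-4.1,"tz":0.5,"rx":0.0196,"ry":0.0193,"rz":0,"jaw":0},{"tx":0,"ty":0,"tz":0,"rx":0,"ry":0,"rz":0,"jaw":0},{"tx":0,"ty":0,"tz":0,"rx":0,"ry":0,"rz":0,"jaw":0}]'; python3 st.py
```

```text
clock: 7.45
ee_pos: [0.5581, -0.0138, 0.2122]
tcp_rot: [-0.105, 0.447, 0.888, 0.034]
force: [-1.8, 1.9, -5.0]
opening: 0.0138
grasp_force: 60.0
7.45 [558.1 -13.8 212.2] F [-1.8  1.9 -5. ] T [ 0.03 -0.12  0.  ]
bar dir yaw 0.634 tilt 0.219 joints [-0.12 -0.02  1.74  0.13  1.6  -0.77]
```

```bash
python3 -m jog '[{"tx":0,"ty":0,"tz":-0.4,"rx":0,"ry":0,"rz":0,"jaw":0},{"tx":0.5,"ty":0.5,"tz":0,"rx":0,"ry":0,"rz":-0.03,"jaw":0},{"tx":0.6,"ty":0.5,"tz":0,"rx":0,"ry":0,"rz":-0.0575,"jaw":0}]'; python3 st.py
```

```text
clock: 7.7
ee_pos: [0.5588, -0.0122, 0.2121]
tcp_rot: [-0.103, 0.485, 0.867, 0.038]
force: [-0.4, 0.2, -4.9]
opening: 0.0137
grasp_force: 60.0
7.7 [558.8 -12.2 212.1] F [-0.4  0.2 -4.9] T [-0.37 -0.29  0.01]
bar dir yaw 0.547 tilt 0.217 joints [-0.13 -0.02  1.74  0.15  1.59 -0.69]
```

```bash
python3 -m jog '[{"tx":0.6,"ty":0.5,"tz":-0.5,"rx":0,"ry":0,"rz":-0.0575,"jaw":0},{"tx":0.6,"ty":0.4,"tz":0,"rx":0,"ry":0,"rz":-0.0575,"jaw":0},{"tx":0.6,"ty":0.4,"tz":0,"rx":0,"ry":0,"rz":-0.0575,"jaw":0},{"tx":0.7,"ty":0.3,"tz":0,"rx":0,"ry":0,"rz":-0.0575,"jaw":0},{"tx":0.7,"ty":0.3,"tz":0,"rx":0,"ry":0,"rz":-0.0575,"jaw":0},{"tx":0.7,"ty":0.2,"tz":0,"rx":0,"ry":0,"rz":-0.0575,"jaw":0},{"tx":0.7,"ty":0.2,"tz":0,"rx":0,"ry":0,"rz":-0.0575,"jaw":0},{"tx":0.7,"ty":0.1,"tz":0,"rx":0,"ry":0,"rz":-0.0575,"jaw":0},{"tx":0,"ty":0,"tz":0,"rx":0,"ry":0,"rz":-0.0275,"jaw":0},{"tx":0,"ty":0,"tz":0,"rx":0,"ry":0,"rz":0,"jaw":0},{"tx":0,"ty":0,"tz":0,"rx":0,"ry":0,"rz":0,"jaw":0}]'; python3 st.py
```

```text
clock: 8.62
ee_pos: [0.5642, -0.0098, 0.212]
tcp_rot: [-0.09, 0.68, 0.725, 0.063]
force: [1.6, 0.2, -1.5]
opening: 0.0138
grasp_force: 60.0
8.6167 [564.2  -9.8 212. ] F [ 1.6  0.2 -1.5] T [-0.37 -0.45 -0.03]
bar dir yaw 0.062 tilt 0.217 joints [-0.14 -0.05  1.77  0.21  1.5  -0.23]
```

```bash
python3 -m jog '[{"tx":-1.2,"ty":5.6,"tz":-0.3,"rx":-0.0269,"ry":-0.0055,"rz":0,"jaw":0},{"tx":-1.2,"ty":5.6,"tz":-0.5,"rx":-0.0269,"ry":-0.0055,"rz":0,"jaw":0},{"tx":-1.1,"ty":5.6,"tz":-0.7,"rx":-0.0269,"ry":-0.0055,"rz":0,"jaw":0},{"tx":-1.1,"ty":5.6,"tz":-0.9,"rx":-0.0269,"ry":-0.0055,"rz":0,"jaw":0},{"tx":-1.1,"ty":5.5,"tz":-1.1,"rx":-0.0269,"ry":-0.0055,"rz":0,"jaw":0},{"tx":-1.1,"ty":5.5,"tz":-1.2,"rx":-0.0269,"ry":-0.0055,"rz":0,"jaw":0},{"tx":-1.1,"ty":5.5,"tz":-1.3,"rx":-0.0269,"ry":-0.0055,"rz":0,"jaw":0},{"tx":-1.1,"ty":5.4,"tz":-1.4,"rx":-0.0269,"ry":-0.0055,"rz":0,"jaw":0},{"tx":0,"ty":0,"tz":0,"rx":0,"ry":0,"rz":0,"jaw":0},{"tx":0,"ty":0,"tz":0,"rx":0,"ry":0,"rz":0,"jaw":0},{"tx":0,"ty":0,"tz":0,"rx":0,"ry":0,"rz":0,"jaw":0}]'; python3 st.py
```

```text
clock: 9.53
ee_pos: [0.555, 0.0348, 0.2043]
tcp_rot: [-0.001, 0.684, 0.729, -0.001]
force: [-3.1, 1.5, 2.8]
opening: 0.0133
grasp_force: 60.0
9.5333 [555.   34.8 204.3] F [-3.1  1.5  2.8] T [0.31 0.28 0.04]
bar dir yaw 0.064 tilt 0.001 joints [ 0.02 -0.1   1.82  0.    1.43 -0.05]
```

```bash
python3 -m jog '[{"tx":0,"ty":0,"tz":0,"rx":0,"ry":0,"rz":0,"jaw":0.6},{"tx":0,"ty":0,"tz":0,"rx":0,"ry":0,"rz":0,"jaw":0.6},{"tx":0,"ty":0,"tz":0,"rx":0,"ry":0,"rz":0,"jaw":0.6},{"tx":0,"ty":0,"tz":0,"rx":0,"ry":0,"rz":0,"jaw":0.6},{"tx":0,"ty":0,"tz":0,"rx":0,"ry":0,"rz":0,"jaw":0.6},{"tx":0,"ty":0,"tz":5,"rx":0,"ry":0,"rz":0,"jaw":0.6},{"tx":0,"ty":0,"tz":20,"rx":0,"ry":0,"rz":0,"jaw":0.6},{"tx":0,"ty":0,"tz":30,"rx":0,"ry":0,"rz":0,"jaw":0.6},{"tx":0,"ty":0,"tz":35,"rx":0,"ry":0,"rz":0,"jaw":0.6},{"tx":0,"ty":-15,"tz":30,"rx":0,"ry":0,"rz":0,"jaw":0.6},{"tx":0,"ty":-35,"tz":15,"rx":0,"ry":0,"rz":0,"jaw":0.6},{"tx":0,"ty":-35,"tz":0,"rx":0,"ry":0,"rz":0,"jaw":0.6}]'; python3 -m jog '[{"tx":0,"ty":-20,"tz":0,"rx":0,"ry":0,"rz":0,"jaw":1},{"tx":0,"ty":0,"tz":0,"rx":0,"ry":0,"rz":0,"jaw":1},{"tx":0,"ty":0,"tz":0,"rx":0,"ry":0,"rz":0,"jaw":1},{"tx":0,"ty":0,"tz":0,"rx":0,"ry":0,"rz":0,"jaw":1}]'; python3 look.py 5; python3 ring.py 5
python3 - <<'E'
import numpy as np,cv2
from h import *
c=np.load("pics/w5.npz");im=c["image"].astype(int)
# keg pixels: slightly purple (r>g), bright ; print extents of lid via mask of r-g
m=((im[:,:,0]-im[:,:,1]>4)&(im[:,:,2]-im[:,:,1]>2)&(im.max(2)>70)).astype(np.uint8)
m[300:]=0
n,l,s,ce=cv2.connectedComponentsWithStats(cv2.morphologyEx(m,cv2.MORPH_CLOSE,np.ones((3,3))))
for i in range(1,n):
    if s[i,4]>150: print(s[i],ce[i].round(1))
cv2.imwrite("pics/m5.png",m*255)
E
```

```text
clock: 10.53
ee_pos: [0.5555, -0.0511, 0.3442]
tcp_rot: [0.001, 0.684, 0.73, 0.001]
force: [0.7, 0.1, -0.5]
opening: 0.0557
grasp_force: 0.0
clock: 10.87
ee_pos: [0.5552, -0.0704, 0.3393]
tcp_rot: [-0.001, 0.684, 0.729, -0.001]
force: [0.6, 0.4, 0.1]
opening: 0.0779
grasp_force: 0.0
10.8667 [ 0.55517808 -0.07043666  0.33928271]
5 47 centre,R [595.1  45.   20.5] rms 1.23 index yaw []
[  206    19   112   121 10045] [260.4  78. ]
[  0 140  10  61 304] [  2.7 178.3]
```

```bash
cat > lid.py <<'E'
import numpy as np,cv2,sys
from h import *
from scipy.optimize import least_squares
c=np.load(f"pics/w{sys.argv[1]}.npz");im=c["image"].astype(int)
f=lambda u,v,z: ray((u,v),z,c,c["pos"],c["q"])[:2]*1000
m=((im[:,:,0]-im[:,:,1]>4)&(im[:,:,2]-im[:,:,1]>2)&(im.max(2)>70)).astype(np.uint8); m[300:]=0
cs,_=cv2.findContours(m,cv2.RETR_EXTERNAL,cv2.CHAIN_APPROX_NONE); k=max(cs,key=cv2.contourArea)
k=cv2.convexHull(k)[:,0]; P=np.array([f(u,v,.104) for u,v in k])
s=least_squares(lambda p:np.hypot(*(P-p[:2]).T)-p[2],[555,33,60],loss="soft_l1"); print("lid",s.x.round(1),"rms",np.sqrt(np.mean(s.fun**2)).round(2))
x,y,w,h=cv2.boundingRect(k)
g=cv2.cvtColor(c["image"],cv2.COLOR_RGB2GRAY)
seg=cv2.createLineSegmentDetector().detect(g)[0][:,0]
for a in seg:
    L=np.hypot(a[2]-a[0],a[3]-a[1])
    if L>35 and x-60<a[0]<x+w+60 and y-25<a[1]<y+h+30:
        p,q=f(a[0],a[1],.151),f(a[2],a[3],.151); d=p-q; d=d*np.sign(d[1]); print(a.round(0),"z151",p.round(1),q.round(1),"yaw",np.arctan2(-d[0],d[1]).round(3))
E
python3 lid.py 5
```

```text
lid [555.   33.7  59. ] rms 0.21
[329.   4. 151.   4.] z151 [607.1  93. ] [456.7  83.7] yaw -1.509
[373.  51. 432.  73.] z151 [649.5  59.7] [705.   45.6] yaw 1.322
[157. 117. 162. 171.] z151 [460.1  -8.3] [462.7 -58.8] yaw 0.052
[151.   9. 307.   9.] z151 [456.6  79.8] [588.6  88. ] yaw -1.509
[150.  76. 144.  31.] z151 [454.1  27.2] [450.3  63.3] yaw 0.106
[153. 115. 150.  77.] z151 [455.6  -7.3] [453.9  26.1] yaw 0.052
[254. 118. 254.  27.] z151 [549.4  -3.7] [544.8  72. ] yaw 0.061
[148.  28. 156. 114.] z151 [453.8  65.3] [458.4  -6.2] yaw 0.063
[318. 133. 316. 172.] z151 [610.8 -13.5] [613.2 -50.6] yaw 0.063
[357.  61. 414.  81.] z151 [636.9  50.8] [690.9  37.5] yaw 1.329
[257.  31. 257. 118.] z151 [547.7  69.3] [552.7  -3.5] yaw 0.068
[321.  67. 323.  17.] z151 [605.7  44. ] [603.   83.3] yaw 0.068
[214.  57. 211.  92.] z151 [511.4  46.3] [509.4  16.9] yaw -0.065
[326.  18. 320. 129.] z151 [605.5  82.6] [611.3 -10. ] yaw 0.063
[271.  41. 270. 118.] z151 [560.4  62.3] [564.7  -2.8] yaw 0.066
[268. 118. 269.  31.] z151 [562.4  -2.9] [557.4  69.9] yaw 0.068
[311.  12. 154.  12.] z151 [592.  86.] [459.7  78.1] yaw -1.511
[314. 168. 316. 133.] z151 [610.7 -47. ] [608.6 -13.6] yaw 0.063
```

The keg's lid is centred at (555.0, 33.7) and the ring at (555.3, 33.3). The bar's yaw is 0.065 against 0.063 for the index bars. The robot is clear, so I'm handing in.

```bash
python3 -c "
from workcell import job; print(job.close_job())"
```

```text
the job is handed in; nothing more can be done
None
```

I walked the keg in two rim steps onto the ring and handed it in at about 11 s: it measured within 1 mm of the ring's centre with the bar in line with the index bars, and the gripper had let go and moved clear.

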